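# Hold a carburettor body square in the bench jig's corner

## Robot

A 7-joint arm with a two-finger parallel gripper is mounted at the origin on the work surface. World frame = base frame: x ahead of the robot, y to its left, z up, the work surface at z = 0. Lengths are in m, angles in rad, forces in N, time in s.
With the tool pointing down it reaches from about 0.425 to 0.95 m from the base axis. Payload 16.7 kg.
Tool frame: the origin (TCP) lies between the finger pads; the fingertips stand 14 mm ahead of it and the grasp point (between the pads) lies 5 mm behind it; z points along the fingers, y is the line along which they close (so a half turn about z gives the same grasp; the last joint's range is limited). The gripper opens to 94 mm and grips with 3 to 60 N. Pads are 16 mm wide; open, the fingers measure 119 mm over their backs; the gripper's body (75 mm by 177 mm) begins 78 mm behind the grasp point.
Start: joints at [1.175, 0.426, 0.074, 1.606, -0.034, 1.111, -0.067], TCP at [0.165, -0.655, 0.219] pointing down, gripper open.
Joint ranges: [-2.85, 2.85], [-0.5, 2.14], [-1.23, 1.37], [0.21, 2.46], [-1.02, 4.16], [0.16, 2.05], [-2.73, 2.73]. Speed limits (rad/s): [1.89, 1.89, 2.39, 2.39, 3.01, 3.01, 3.01].

## Interface

Orientations are given as a 3x3 rotation matrix whose columns are the frame's x, y, z axes.
In Python, from station import r gives the robot as it stands.
- The arm moves only by the shell command python3 -m crank 'ROWS' [FORCE]. ROWS is JSON, a list of rows, each an object of numbers: "grip": the closure, from 0 (fully open) to 1 (shut); "tx", "ty", "tz": the shift along the tool's x, y, z in cm; "turn": the turn about the tool's z in rad. In form: [{"grip": .., "tx": .., "ty": .., "tz": .., "turn": ..}, ...]. A call has 1 to 5 rows; each row is the pose to reach, as a shift and turn from the pose commanded when the call began, along the tool's axes at that moment; what a row does not reach only later rows make up. A row lasts 1/12 s, in which the tool goes at most 41.7 mm and 7.16 degrees, less where a joint would pass 70% of its speed; a pose out of reach is approached as far as the arm can. A call with a gripper value outside its range is refused whole. The fingers move at their own pace and stop on an object; FORCE is the grip in N (left out, the last holds). Time passes only in rows, so rows that repeat a pose let the fingers close. It gives the time, the measured TCP pose, the force, the opening and the grip force at its end, in the units of the state.
- r.observe(): the state, without advancing time (a new reading comes with each control period).
- r.read_camera(name): name is "side" or "top"; returns a dict with "color" (400x640x3 uint8, red, green, blue), "intrinsics" (3x3 intrinsics, pixels), "world_from_camera" (4x4, takes a point from camera to world coordinates). Camera axes: x right, y up, looking along -z (the intrinsics and any distortion apply to the point x, -y, -z); pixel columns grow to the right and rows downward; lengths in m; the calibration is good to about 2 mm. A picture is of the moment at which its call begins. There is no depth.
- r.hand_in(): hands the job in; it is judged then, once.
Trained networks look in the newest picture that a camera, given by its name, has taken for a name from the list of things; names that differ only in an ending like _2 or _b are one class to them, and where a whole thing is asked for, a point or a joint stands for the part that bears it (a point fixed in the world has none). Each returns a list of dicts, best first, with "conf" (0 to 1); they miss things now and then, are a little off and sometimes report something else, mostly with a low value. They report only what shows in the picture. A call takes as long as a camera call. They do not tell look-alikes from the thing itself.
- r.recognise(camera, label): "position" ([row, column] in pixels, amid what is visible of it).
- r.mark_of(camera, label): "position" ([row, column] in pixels: a listed point, or the origin of a listed thing).
The state is a dict: "time": time; "joint_positions": joint angles; "qd": joint speeds; "joint_torque": joint torques, N m; "ee_pos": TCP position; "eef_rot": TCP orientation; "wrist_force": force on the tool from outside, world axes, zero at the start; "wrist_torque": the same for the moment, N m; "width": finger opening in m; "gripper_force": force on a finger pad.
Only numpy, scipy, OpenCV 4.12 (cv2) and the standard library are available. Lean on these libraries where they do the work, as an engineer would, in place of code of your own. Each camera call takes 0.05 s, during which the arm holds its last target. There are 200 camera calls.

## Task

First slide the red grip of the blue jig fully home to its black end stop, while the carburettor body is still on the bench. Then pick up the carburettor body, set it flat on the jig plate and press it firmly into the corner, a long side flat against the dark fixed rear stop and a short side flat against the aluminium side stop. Finish while still holding it, pressed against both stops (do not let go), and leave the tin, the tray and the bottle where they stand.

Things in the scene. Friction and masses are not known exactly. Their poses are not given: they have to be found in the camera images.
- carb: Loose aluminium carburettor body, 0.22 to 0.45 kg: base flange 52 mm (its x) by 70 mm (its y), 24 mm high; centred on it an upper block to grip, 30 mm (x) by 40 mm (y), from 24 to 58 mm above the underside, with a brass cap (20 mm across) to 62 mm. Origin: centre of the underside, z up. Starts flat on the bench, turned up to 40 degrees. Either way round (half turn) will do in the jig.
- jig: Corner jig fixed to the bench: blue plate 220 x 220 x 14 mm, turned up to 14 degrees. Origin: centre of its underside, z up; jig x points away from the robot to the rear stop, jig y left to the side stop. The slide's black end stop (44 x 14 x 14 mm) stands on the plate at jig x -80, y +95 mm. Everything on it turns with it. Plate, stops and part base are smooth, oiled.
- rear_stop: Dark steel bar, 18 mm (x) by 150 mm (y) by 22 mm high, fixed on the jig plate. Origin at the centre of its underside, on the plate's top (14 mm above the bench). Its locating face looks to jig -x, 9 mm in front of the origin (jig x = +65 mm).
- side_stop: Aluminium bar, 100 (x) x 14 (y) x 22 mm high, on a slide with the red grip. Origin: centre of the bar's underside, on the plate's top. Its locating face looks to jig -y, 7 mm from the origin. The slide runs 50 mm along jig y: starts 25 to 50 mm short of home; fully home the origin is at jig x +8, y +57 mm (face at y +50). Moves with about 3 N, stays where left, gives no further when home.
- slide_grip (a point): Point on the vertical axis of the slide's red upright grip, 14 mm below its top. The grip is 20 mm (jig x) by 26 mm (jig y) by 46 mm high; its top is 70 mm and its foot 24 mm above the bench. Rigid with the side stop: 88 mm to jig -x and 6 mm to jig +y of that bar's origin, it moves with it along jig y. Axes parallel to the jig's.
- seat (a point): Where the centre of the carburettor body's underside belongs: on the plate's top (14 mm above the bench), at jig x +39, y +15 mm, that is 26 mm from the rear stop's face and 35 mm from the side stop's face when the slide is home. Axes parallel to the jig's; the carburettor's axes end up parallel to them (either way round).
- grease_tin: Bystander: tin, 60 mm diameter, 65 mm high, yellow band. Origin at the centre of its underside.
- plug_tray: Bystander: open orange tray, 85 by 65 by 35 mm. Origin at the centre of its underside.
- oil_bottle: Bystander: grey bottle with a green cap, 56 mm diameter, 120 mm high. Origin at the centre of its underside.
Not all that is in view belongs to the job. Leave any green or purple look-alike of the carb alone.

How it is judged:
By the outcome, as a careful person would: the job done as asked, in the order asked, and still so for the second after the job is handed in, while the arm keeps its last pose, push and grip.
It also fails if it takes over 58 s, if anything falls off the work surface, if the arm or the gripper's body presses on something with over 40 N, if the wrist force passes 120 N, or if a joint passes its speed limit or range.

## Working session

There is one attempt and no reset: what is moved stays moved. The work goes in short steps, Python scripts to look and compute and a shell command to move; the robot and the scene stay as the last step left them, time stands still between calls to the robot, and variables do not carry over. Pictures are saved under pics/ and viewed, at most 10 in all, crops included, and the job is handed in when it is done.

```bash
mkdir -p pics; ls
cat > h.py <<'E'
import numpy as np, cv2
from station import r
def cam(n):
    c=r.read_camera(n); return c
def ray(c,rc):
    K=np.array(c["intrinsics"]);T=np.array(c["world_from_camera"])
    d=np.linalg.inv(K)@np.array([rc[1],rc[0],1.]); d=T[:3,:3]@np.array([d[0],-d[1],-d[2]])
    return T[:3,3],d
def atz(c,rc,z):
    o,d=ray(c,rc); return o+d*(z-o[2])/d[2]
def proj(c,p):
    K=np.array(c["intrinsics"]);T=np.array(c["world_from_camera"])
    q=T[:3,:3].T@(np.array(p)-T[:3,3]); q=K@np.array([q[0],-q[1],-q[2]]); return q[1]/q[2],q[0]/q[2]
E
python3 - <<'E'
from h import *
s=r.observe(); print({k:np.round(v,3).tolist() for k,v in s.items()})
for n in("top","side"):
    c=cam(n); cv2.imwrite(f"pics/{n}0.png",c["color"][:,:,::-1]); print(n,[k for k in c],np.round(c["intrinsics"],1).tolist(),np.round(c["world_from_camera"],3).tolist())
    for l,z in(("carb",0),("jig",0),("rear_stop",.014),("side_stop",.014),("slide_grip",.056),("seat",.014),("grease_tin",0),("plug_tray",0),("oil_bottle",0)):
        for m in r.mark_of(n,l)[:3]: print(l,round(m["conf"],2),np.round(m["position"]),np.round(atz(c,m["position"],z),3)[:2])
E
```

```text
pics
{'time': 0.0, 'joint_positions': [1.174, 0.427, 0.074, 1.607, -0.034, 1.111, -0.067], 'qd': [0.0, -0.002, 0.0, -0.001, 0.0, 0.001, 0.001], 'joint_torque': [-0.003, -93.583, 3.665, -45.42, -0.049, 0.02, 0.0], 'ee_pos': [0.165, -0.654, 0.219], 'eef_rot': [[0.97, 0.244, -0.0], [0.244, -0.97, 0.001], [-0.0, -0.001, -1.0]], 'wrist_force': [-0.054, 0.731, 0.474], 'wrist_torque': [-0.019, -0.031, -0.035], 'gripper_force': 0.0, 'width': 0.094}
top ['color', 'intrinsics', 'world_from_camera'] [[413.0, 0.0, 318.1], [0.0, 413.0, 201.6], [0.0, 0.0, 1.0]] [[-0.028, 0.996, -0.086, 0.429], [-1.0, -0.027, 0.012, 0.043], [0.01, 0.086, 0.996, 1.181], [0.0, 0.0, 0.0, 1.0]]
carb 0.78 [172. 190.] [0.625 0.393]
carb 0.73 [214. 236.] [0.5   0.265]
carb 0.67 [217. 194.] [0.497 0.382]
jig 0.91 [187. 315.] [0.573 0.037]
rear_stop 0.7 [159. 317.] [0.652 0.029]
side_stop 0.65 [184. 311.] [0.58  0.048]
side_stop 0.61 [208. 305.] [0.512 0.066]
slide_grip 0.69 [210. 306.] [0.504 0.062]
seat 0.72 [173. 312.] [0.612 0.044]
plug_tray 0.73 [173. 235.] [0.62  0.266]
plug_tray 0.69 [173. 310.] [0.613 0.048]
plug_tray 0.58 [167. 432.] [ 0.621 -0.305]
oil_bottle 0.77 [174. 230.] [0.618 0.28 ]
side ['color', 'intrinsics', 'world_from_camera'] [[413.4, 0.0, 329.1], [0.0, 413.4, 202.6], [0.0, 0.0, 1.0]] [[-0.954, 0.137, -0.265, 0.281], [-0.298, -0.478, 0.826, 0.809], [-0.014, 0.867, 0.497, 0.541], [0.0, 0.0, 0.0, 1.0]]
carb 0.92 [348. 284.] [0.499 0.387]
carb 0.84 [300. 315.] [0.487 0.266]
carb 0.63 [336. 212.] [0.626 0.398]
jig 0.62 [227. 306.] [0.587 0.037]
jig 0.21 [297. 314.] [0.491 0.26 ]
rear_stop 0.66 [217. 278.] [0.66  0.035]
side_stop 0.84 [224. 301.] [0.597 0.049]
slide_grip 0.92 [218. 336.] [0.504 0.064]
seat 0.81 [225. 290.] [0.62  0.061]
grease_tin 0.89 [176. 385.] [ 0.458 -0.282]
plug_tray 0.62 [167. 337.] [ 0.612 -0.309]
oil_bottle 0.48 [215. 276.] [0.679 0.005]
```

View pics/top0.png

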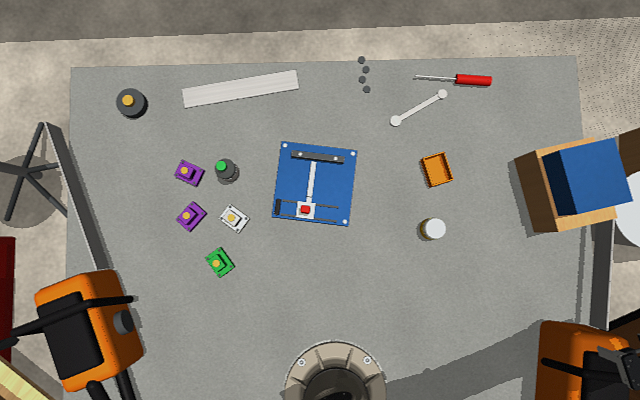

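View pics/side0.png

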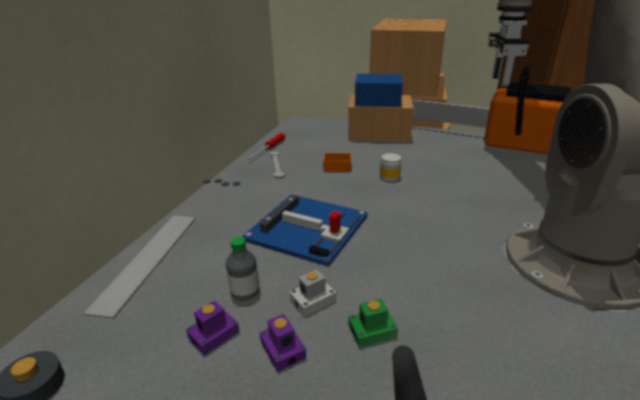

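The top view shows carb-shaped parts at (173,189) purple, (216,191) purple, (262,220) green and (218,234) bare aluminium with a brass cap. I choose the aluminium one at (218,234), which is at (313,292) in the side view. The bottle is at (171,227), the tray at (169,436), the tin at (229,431), the jig at (184,315) and the red grip at (210,305).

```bash
cat > m.py <<'E'
from h import *
from scipy.optimize import least_squares
def mask(c,f,roi):
    hsv=cv2.cvtColor(c["color"],cv2.COLOR_RGB2HSV).astype(int); m=np.zeros(hsv.shape[:2],np.uint8)
    a,b,e,g=roi; m[a:b,e:g]=f(hsv[...,0],hsv[...,1],hsv[...,2])[a:b,e:g]; return m
def hull(m):
    return cv2.convexHull(np.vstack(cv2.findContours(m,cv2.RETR_EXTERNAL,cv2.CHAIN_APPROX_NONE)[0]))[:,0].astype(float)
def plate(c,roi,z=.014):
    m=mask(c,lambda h,s,v:(h>98)&(h<120)&(s>120)&(v>50),roi)
    return np.array([atz(c,(q[1],q[0]),z)[:2] for q in hull(m)]).astype(np.float32)
E
python3 - <<'E'
from m import *
out={}
for n,roi in(("top",(130,240,260,365)),("side",(185,270,230,380))):
    c=cam(n); w=plate(c,roi); R=cv2.minAreaRect(w); print(n,R)
    if 1:
        red=mask(c,lambda h,s,v:((h<6)|(h>174))&(s>150)&(v>90),roi); ys,xs=np.nonzero(red); print("red",ys.min(),ys.max(),xs.min(),xs.max(),atz(c,(ys.mean(),xs.mean()),.07 if n=="top" else .047))
    rc=(195,245,210,260) if n=="top" else (260,325,280,345)
    br=mask(c,lambda h,s,v:(h>8)&(h<28)&(s>90),rc); ys,xs=np.nonzero(br); print("cap",len(ys),ys.mean(),xs.mean(),atz(c,(ys.mean(),xs.mean()),.062))
    al=mask(c,lambda h,s,v:(v>165),rc); 
    im=c["color"][rc[0]:rc[1],rc[2]:rc[3],::-1]
    out[n]=cv2.resize(im,(400,400),interpolation=cv2.INTER_CUBIC)
    print("v bg",np.median(cv2.cvtColor(c["color"],cv2.COLOR_RGB2HSV)[rc[0]:rc[1],rc[2]:rc[3],2]))
    j=c["color"][roi[0]:roi[1],roi[2]:roi[3],::-1]; out[n+"j"]=cv2.resize(j,(400,300),interpolation=cv2.INTER_CUBIC)
a=np.hstack([out["top"],out["side"]])[:,:]; a=cv2.resize(a,(600,300))
cv2.imwrite("pics/crop1.png",np.vstack([cv2.resize(a,(800,300)),np.hstack([out["topj"],out["sidej"]])]))
E
```

```text
top ((0.5827932953834534, 0.037945955991744995), (0.21851734817028046, 0.21919023990631104), 81.27113342285156)
red 205 212 301 309 [0.50614958 0.06507405 0.07      ]
cap 38 217.21052631578948 230.8421052631579 [0.48924589 0.26612191 0.062     ]
v bg 153.0
side ((0.5808588862419128, 0.04931856691837311), (0.22735480964183807, 0.22107800841331482), 80.78562927246094)
red 212 218 330 339 [0.51574746 0.03942987 0.047     ]
cap 99 290.82828282828285 301.7676767676768 [0.49138323 0.31456063 0.062     ]
v bg 101.0
```

View pics/crop1.png

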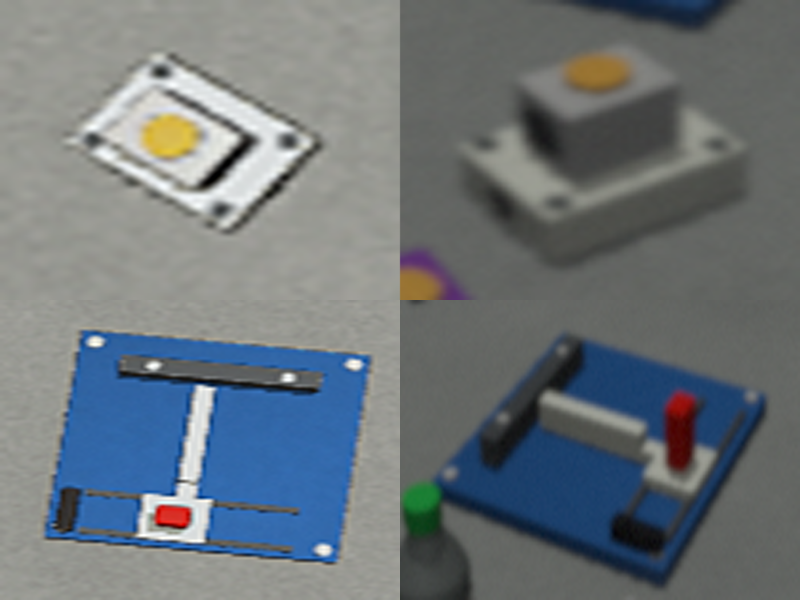

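The crop confirms the choice: bare aluminium body with a brass cap, its long side running from upper left to lower right in the top view. On the jig, the slide sits well short of the black end stop, which is at its left end.

```bash
cat >> h.py <<'E'
def go(p,yaw=None):
    """tool-frame shift (cm) to world point p; yaw: wanted world angle of the tool y line (deg, mod 180)"""
    s=r.observe();R=np.array(s["eef_rot"]);d=R.T@(np.array(p)-s["ee_pos"])*100
    a=np.degrees(np.arctan2(R[1,1],R[0,1])); t=None
    if yaw is not None: t=np.radians((a-yaw+90)%180-90)   # tool z down: + turn lowers the world angle
    print("t",round(s["time"],2),"pos",np.round(s["ee_pos"],4),"ang",round(a,1),"shift cm",np.round(d,2),"turn",t and round(t,3),"F",np.round(s["wrist_force"],1),"w",round(s["width"],4),"j7",round(s["joint_positions"][6],2))
E
cat >> m.py <<'E'
def rot(a): return np.array([[np.cos(a),-np.sin(a)],[np.sin(a),np.cos(a)]])
def sil(c,x,y,a,z0=0):
    m=np.zeros((1600,2560),np.uint8)
    for hx,hy,za,zb in((.026,.035,0,.024),(.015,.02,.024,.058)):
        P=[]
        for sx in(-1,1):
            for sy in(-1,1):
                for z in(za,zb):
                    q=rot(a)@[sx*hx,sy*hy]+[x,y]; v,u=proj(c,(q[0],q[1],z0+z)); P.append((u*4+1.5,v*4+1.5))
        cv2.fillConvexPoly(m,cv2.convexHull(np.array(P,np.float32)).astype(np.int32),255)
    return cv2.resize(m,(640,400),interpolation=cv2.INTER_AREA)/255.
def fitcarb(c,m,x0,z0=0):
    from scipy.optimize import minimize
    f=lambda p:np.abs(sil(c,p[0]/100,p[1]/100,p[2]/10,z0)-m).sum()
    x0=[x0[0]*100,x0[1]*100,x0[2]*10]
    o=minimize(f,x0,method="Nelder-Mead",options=dict(initial_simplex=[x0]+[[x0[k]+(1.2 if k==i else 0) for k in range(3)] for i in range(3)]))
    return o.x/[100,100,10],o.fun,m.sum()
E
python3 - <<'E'
from m import *
c=cam("top"); rc=(195,245,210,260)
m=mask(c,lambda h,s,v:(v>180)|(s>80)|(v<95),rc)
m=cv2.morphologyEx(m,cv2.MORPH_CLOSE,np.ones((3,3))); n,l,st,_=cv2.connectedComponentsWithStats(m); m=(l==1+np.argmax(st[1:,4])).astype(np.uint8)
print(st[1:,4]); x,f,t=fitcarb(c,m.astype(float),(.49,.266,-.64)); print(x,np.degrees(x[2]),f,t)
C=np.array([.583,.038]);J=rot(np.radians(-8.7))
for l,p,z in(("grip",(-.08,.0151),.056),("home",(-.08,.063),.056),("seat",(.039,.015),.014),("rear",(.074,0),.014)): print(l,C+J@p)
s=cam("side"); print([np.round(proj(s,(*(C+J@q),.014))).tolist() for q in((.11,.11),(.11,-.11),(-.11,.11),(-.11,-.11))])
go((.506,.064,.15),81.3)
E
for i in 1 2 3; do python3 -m crank '[{"grip":0,"tx":12.6,"ty":-15.3},{"grip":0,"tx":12.6,"ty":-15.3},{"grip":0,"tx":12.6,"ty":-15.3},{"grip":0,"tx":12.6,"ty":-15.3},{"grip":0,"tx":12.6,"ty":-15.3}]' | tail -c 400; done
python3 -c "
from h import *
go((.506,.064,.15),81.3)"
```

```text
[473]
[ 0.48759675  0.2669039  -0.67312843] -38.56741783227719 46.70196078431373 473.0
grip [0.50620453 0.06502712]
home [0.51344992 0.11237598]
seat [0.62382017 0.04692824]
rear [0.65614855 0.0268067 ]
[[235.0, 242.0], [193.0, 291.0], [261.0, 329.0], [211.0, 368.0]]
t 1.2 pos [ 0.1649 -0.6545  0.2195] ang -75.9 shift cm [ 50.63 -61.34   6.95] turn 0.399 F [ 0.4  0.7 -0.5] w 0.0939 j7 -0.07
t 1.2 pos [ 0.1649 -0.6545  0.2195] ang -75.9 shift cm [ 50.63 -61.34   6.95] turn 0.399 F [ 0.4  0.7 -0.5] w 0.0939 j7 -0.07schema error: expected keys grip, tx, ty, tz, turn
schema error: expected keys grip, tx, ty, tz, turn
schema error: expected keys grip, tx, ty, tz, turn
```

```bash
for i in 1 2 3; do python3 -m crank '[{"grip":0,"tx":12.6,"ty":-15.3,"tz":0,"turn":0},{"grip":0,"tx":12.6,"ty":-15.3,"tz":0,"turn":0},{"grip":0,"tx":12.6,"ty":-15.3,"tz":0,"turn":0},{"grip":0,"tx":12.6,"ty":-15.3,"tz":0,"turn":0},{"grip":0,"tx":12.6,"ty":-15.3,"tz":0,"turn":0}]' | tail -c 400; done
python3 -c "
from h import *
go((.506,.064,.15),81.3)"
```

```text
time: 1.62
ee_pos: [0.2509, -0.4725, 0.2196]
eef_rot: [[0.969, 0.246, 0.0], [0.246, -0.969, 0.0], [0.0, -0.0, -1.0]]
wrist_force: [0.9, -0.4, 0.6]
width: 0.0936
gripper_force: 0.0
time: 2.03
ee_pos: [0.3354, -0.2934, 0.2198]
eef_rot: [[0.969, 0.246, 0.001], [0.246, -0.969, -0.0], [0.0, 0.0, -1.0]]
wrist_force: [1.1, -0.6, 0.4]
width: 0.094
gripper_force: 0.0
time: 2.45
ee_pos: [0.4203, -0.114, 0.22]
eef_rot: [[0.969, 0.246, 0.001], [0.246, -0.969, -0.0], [0.001, 0.0, -1.0]]
wrist_force: [1.2, 0.1, -0.1]
width: 0.0937
gripper_force: 0.0
t 2.45 pos [ 0.4203 -0.114   0.22  ] ang -75.8 shift cm [ 12.67 -15.15   7.01] turn 0.4 F [ 1.2  0.1 -0.1] w 0.0937 j7 -1.22
```

```bash
python3 -m crank '[{"grip":0,"tx":12.2,"ty":-14.6,"tz":5,"turn":0.4},{"grip":0,"tx":12.2,"ty":-14.6,"tz":5,"turn":0.4},{"grip":0,"tx":12.2,"ty":-14.6,"tz":5,"turn":0.4},{"grip":0,"tx":12.2,"ty":-14.6,"tz":5,"turn":0.4},{"grip":0,"tx":12.2,"ty":-14.6,"tz":5,"turn":0.4}]' 20 | head -2
python3 -m crank '[{"grip":0.3,"tx":0,"ty":0,"tz":0,"turn":0},{"grip":0.3,"tx":0,"ty":0,"tz":0,"turn":0},{"grip":0.3,"tx":0,"ty":0,"tz":0,"turn":0}]' | tail -2
python3 -c "
from h import *
go((.506,.065,.06),81.3)"
```

```text
time: 2.87
ee_pos: [0.4924, 0.0331, 0.1758]
width: 0.0773
gripper_force: 0.0
t 3.12 pos [0.4917 0.0325 0.1757] ang -98.7 shift cm [ 0.93 -3.44 11.57] turn -0.001 F [ 0.3 -1.6  0.5] w 0.0773 j7 -2.04
```

```bash
python3 -m crank '[{"grip":0.3,"tx":0.9,"ty":-3.4,"tz":0,"turn":0},{"grip":0.3,"tx":0.9,"ty":-3.4,"tz":3.5,"turn":0},{"grip":0.3,"tx":0.9,"ty":-3.4,"tz":7,"turn":0},{"grip":0.3,"tx":0.9,"ty":-3.4,"tz":10,"turn":0},{"grip":0.3,"tx":0.9,"ty":-3.4,"tz":12.0,"turn":0}]' 20 | head -2
python3 -m crank '[{"grip":0.3,"tx":0,"ty":0,"tz":0,"turn":0},{"grip":0.3,"tx":0,"ty":0,"tz":0,"turn":0}]' | tail -3
python3 -c "
from h import *
go((.506,.065,.055),81.3)
for n in('top','side'):
  c=cam(n); cv2.imwrite('pics/g_%s.png'%n,c['color'][120:280,200:400,::-1].repeat(3,0).repeat(3,1))
"
```

```text
time: 3.53
ee_pos: [0.5049, 0.063, 0.0538]
wrist_force: [0.1, -0.2, 0.2]
width: 0.0658
gripper_force: 0.0
t 3.7 pos [0.5056 0.0638 0.0559] ang -98.9 shift cm [ 0.02 -0.13  0.09] turn -0.003 F [ 0.1 -0.2  0.2] w 0.0658 j7 -2.23
```

View pics/g_side.png

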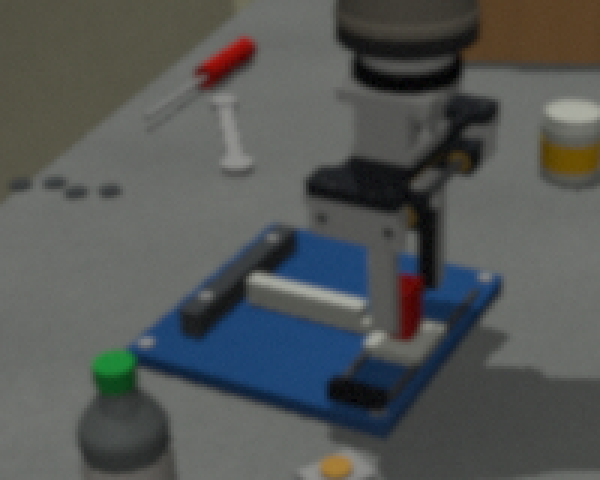

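The fingers straddle the red grip, which is at about (310,410) in this crop. Next I close on it.

```bash
python3 -m crank '[{"grip":1,"tx":0,"ty":0,"tz":0,"turn":0},{"grip":1,"tx":0,"ty":0,"tz":0,"turn":0},{"grip":1,"tx":0,"ty":0,"tz":0,"turn":0},{"grip":1,"tx":0,"ty":0,"tz":0,"turn":0},{"grip":1,"tx":0,"ty":0,"tz":0,"turn":0}]' 20 | tail -3
python3 -m crank '[{"grip":1,"tx":0,"ty":0,"tz":0,"turn":0},{"grip":1,"tx":0,"ty":0,"tz":0,"turn":0},{"grip":1,"tx":0,"ty":0,"tz":0,"turn":0},{"grip":1,"tx":0,"ty":0,"tz":0,"turn":0},{"grip":1,"tx":0,"ty":0,"tz":0,"turn":0}]' 20 | tail -3
python3 -c "
from h import *
go((.5134,.1124,.055),81.3)"
```

```text
wrist_force: [0.7, -0.1, -0.5]
width: 0.0357
gripper_force: 0.0
wrist_force: [-0.7, 4.8, 4.3]
width: 0.026
gripper_force: 20.0
t 4.63 pos [0.5063 0.0657 0.056 ] ang -98.7 shift cm [-0.   -4.73  0.11] turn -0.001 F [-0.7  4.8  4.3] w 0.026 j7 -2.23
```

```bash
python3 -m crank '[{"grip":1,"tx":0,"ty":-1,"tz":0,"turn":0},{"grip":1,"tx":0,"ty":-2,"tz":0,"turn":0},{"grip":1,"tx":0,"ty":-3,"tz":0,"turn":0},{"grip":1,"tx":0,"ty":-4,"tz":0,"turn":0},{"grip":1,"tx":0,"ty":-4.4,"tz":0,"turn":0}]' 30 | tail -6
python3 -m crank '[{"grip":1,"tx":0,"ty":-0.1,"tz":0,"turn":0},{"grip":1,"tx":0,"ty":-0.2,"tz":0,"turn":0},{"grip":1,"tx":0,"ty":-0.3,"tz":0,"turn":0},{"grip":1,"tx":0,"ty":-0.4,"tz":0,"turn":0},{"grip":1,"tx":0,"ty":-0.4,"tz":0,"turn":0}]' 30 | tail -6
python3 -c "
from h import *
go((.5134,.1124,.055),81.3)"
```

```text
time: 5.05
ee_pos: [0.5128, 0.109, 0.0559]
eef_rot: [[0.988, -0.152, 0.0], [-0.152, -0.988, -0.0], [0.0, 0.0, -1.0]]
wrist_force: [-1.9, -2.3, 10.7]
width: 0.0258
gripper_force: 30.0
time: 5.47
ee_pos: [0.5133, 0.1119, 0.056]
eef_rot: [[0.988, -0.153, -0.0], [-0.153, -0.988, -0.001], [0.0, 0.001, -1.0]]
wrist_force: [-2.2, -2.1, 8.1]
width: 0.0257
gripper_force: 30.0
t 5.47 pos [0.5133 0.1119 0.056 ] ang -98.8 shift cm [ 0.   -0.05  0.1 ] turn -0.002 F [-2.2 -2.1  8.1] w 0.0257 j7 -2.32
```

Not against the stop yet; I keep nudging until the force rises.

```bash
python3 -m crank '[{"grip":1,"tx":0,"ty":-0.05,"tz":0,"turn":0},{"grip":1,"tx":0,"ty":-0.1,"tz":0,"turn":0},{"grip":1,"tx":0,"ty":-0.15,"tz":0,"turn":0},{"grip":1,"tx":0,"ty":-0.2,"tz":0,"turn":0},{"grip":1,"tx":0,"ty":-0.2,"tz":0,"turn":0}]' 30 | grep -E "ee_pos|wrist_f"
python3 -m crank '[{"grip":1,"tx":0,"ty":-0.1,"tz":0,"turn":0},{"grip":1,"tx":0,"ty":-0.1,"tz":0,"turn":0},{"grip":1,"tx":0,"ty":-0.1,"tz":0,"turn":0}]' 30 | grep -E "ee_pos|wrist_f"
python3 -m crank '[{"grip":1,"tx":0,"ty":-0.1,"tz":0,"turn":0},{"grip":1,"tx":0,"ty":-0.1,"tz":0,"turn":0},{"grip":1,"tx":0,"ty":-0.1,"tz":0,"turn":0}]' 30 | grep -E "ee_pos|wrist_f"
```

```text
ee_pos: [0.5136, 0.1138, 0.056]
wrist_force: [-3.4, -1.8, 10.0]
ee_pos: [0.5137, 0.1148, 0.056]
wrist_force: [-2.2, -1.7, 9.1]
ee_pos: [0.5138, 0.1152, 0.056]
wrist_force: [-3.6, -4.9, 10.5]
```

```bash
python3 -m crank '[{"grip":1,"tx":0,"ty":-0.1,"tz":0,"turn":0},{"grip":1,"tx":0,"ty":-0.1,"tz":0,"turn":0},{"grip":1,"tx":0,"ty":-0.1,"tz":0,"turn":0}]' 30 | grep -E "ee_pos|wrist_f"
python3 -m crank '[{"grip":1,"tx":0,"ty":-0.1,"tz":0,"turn":0},{"grip":1,"tx":0,"ty":-0.1,"tz":0,"turn":0},{"grip":1,"tx":0,"ty":-0.1,"tz":0,"turn":0}]' 30 | grep -E "ee_pos|wrist_f"
python3 -c "
from h import *
go((.4876,.2669,.20),-38.6)"
```

```text
ee_pos: [0.5138, 0.1152, 0.0559]
wrist_force: [-4.8, -8.9, 14.2]
ee_pos: [0.5138, 0.1153, 0.0559]
wrist_force: [-5.7, -14.6, 15.2]
t 6.88 pos [0.5138 0.1153 0.0559] ang -98.9 shift cm [ -4.94 -14.52 -14.46] turn -1.052 F [ -5.7 -14.6  15.2] w 0.0261 j7 -2.33
```

```bash
python3 -m crank '[{"grip":0.3,"tx":0,"ty":0.1,"tz":0,"turn":0},{"grip":0.3,"tx":0,"ty":0.1,"tz":0,"turn":0},{"grip":0.3,"tx":0,"ty":0.1,"tz":0,"turn":0},{"grip":0.3,"tx":0,"ty":0.1,"tz":0,"turn":0},{"grip":0.3,"tx":0,"ty":0.1,"tz":0,"turn":0}]' 30 | grep -E "ee_pos|wrist_f|width"
python3 -m crank '[{"grip":0.3,"tx":0,"ty":0,"tz":-2,"turn":0},{"grip":0.3,"tx":0,"ty":0,"tz":-6,"turn":0},{"grip":0.3,"tx":0,"ty":0,"tz":-10,"turn":0},{"grip":0.3,"tx":0,"ty":0,"tz":-12,"turn":0},{"grip":0.3,"tx":0,"ty":0,"tz":-12,"turn":-0.1}]' 30 | grep -E "ee_pos|wrist_f|width"
python3 -m crank '[{"grip":0.3,"tx":-3,"ty":-3,"tz":0,"turn":-0.1},{"grip":0.3,"tx":-4,"ty":-6,"tz":0,"turn":-0.2},{"grip":0.3,"tx":-5,"ty":-9,"tz":0,"turn":-0.3},{"grip":0.3,"tx":-5.5,"ty":-12,"tz":0,"turn":-0.4},{"grip":0.3,"tx":-5.5,"ty":-12,"tz":0,"turn":-0.5}]' 30 | grep -E "ee_pos|wrist_f|width"
python3 -m crank '[{"grip":0.3,"tx":0,"ty":0,"tz":0,"turn":-0.1},{"grip":0.3,"tx":0,"ty":0,"tz":0,"turn":-0.2},{"grip":0.3,"tx":0,"ty":0,"tz":0,"turn":-0.3},{"grip":0.3,"tx":0,"ty":0,"tz":0,"turn":-0.4},{"grip":0.3,"tx":0,"ty":0,"tz":0,"turn":-0.45}]' 30 | grep -E "ee_pos|wrist_f|width"
python3 -c "
from m import *
go((.4876,.2669,.12),-38.6)
c=cam('top'); g=c['color']; cv2.imwrite('pics/t2.png',g[130:270,200:380,::-1].repeat(4,0).repeat(4,1))
red=mask(c,lambda h,s,v:((h<6)|(h>174))&(s>150)&(v>90),(130,240,260,365)); ys,xs=np.nonzero(red); print(len(ys),atz(c,(ys.mean(),xs.mean()),.07))
print(cv2.minAreaRect(plate(c,(130,240,260,365))))"
```

```text
ee_pos: [0.514, 0.1174, 0.0557]
wrist_force: [0.8, 0.3, -0.4]
width: 0.0556
ee_pos: [0.5162, 0.1182, 0.1805]
wrist_force: [0.3, 0.5, 0.1]
width: 0.0658
ee_pos: [0.4639, 0.246, 0.1764]
wrist_force: [-0.4, -0.2, -0.1]
width: 0.0661
ee_pos: [0.4654, 0.2401, 0.1757]
wrist_force: [0.8, 0.2, -0.1]
width: 0.0655
t 8.55 pos [0.4654 0.2401 0.1757] ang -38.3 shift cm [3.48 0.09 5.57] turn 0.006 F [ 0.8  0.2 -0.1] w 0.0655 j7 -1.5
64 [0.51313301 0.11150701 0.07      ]
((0.5827932953834534, 0.037945955991744995), (0.21851734817028046, 0.21919023990631104), 81.27113342285156)
```

View pics/t2.png

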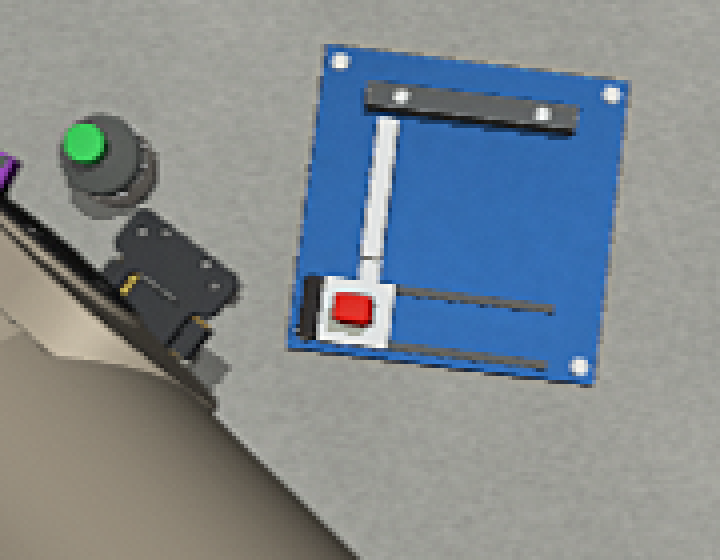

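The slide is home: the carriage at (355,310) touches the black end stop at (310,308), and the bar is near the rear stop. Next is the carb.

```bash
python3 -m crank '[{"grip":0.3,"tx":3.5,"ty":0.1,"tz":0,"turn":0},{"grip":0.3,"tx":3.5,"ty":0.1,"tz":3,"turn":0},{"grip":0.3,"tx":3.5,"ty":0.1,"tz":5.5,"turn":0},{"grip":0.3,"tx":3.5,"ty":0.1,"tz":5.5,"turn":0},{"grip":0.3,"tx":3.5,"ty":0.1,"tz":5.5,"turn":0}]' 30 | grep -E "ee_pos|wrist_f|width"
python3 -c "
from h import *
go((.4876,.2669,.042),-38.6)
c=cam('side'); cv2.imwrite('pics/c_side.png',c['color'][230:390,200:400,::-1].repeat(3,0).repeat(3,1))"
```

```text
ee_pos: [0.4873, 0.2666, 0.1203]
wrist_force: [-0.8, -0.3, 0.1]
width: 0.0656
t 9.02 pos [0.4873 0.2666 0.1203] ang -38.6 shift cm [0.06 0.01 7.83] turn -0.001 F [-0.8 -0.3  0.1] w 0.0656 j7 -1.61
```

View pics/c_side.png

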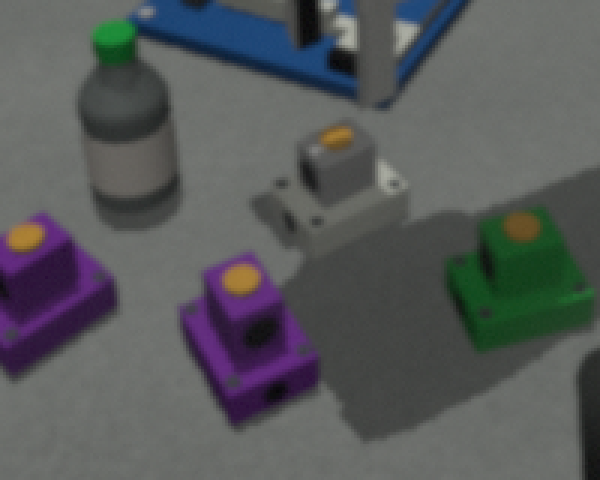

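The fingertips at (305,40) and (375,100) straddle the aluminium carb at (340,160), and the neighbours are clear. I descend.

```bash
python3 -m crank '[{"grip":0.3,"tx":0,"ty":0,"tz":2.5,"turn":0},{"grip":0.3,"tx":0,"ty":0,"tz":5,"turn":0},{"grip":0.3,"tx":0,"ty":0,"tz":7,"turn":0},{"grip":0.3,"tx":0,"ty":0,"tz":7.7,"turn":0},{"grip":0.3,"tx":0,"ty":0,"tz":7.7,"turn":0}]' 30 | grep -E "ee_pos|wrist_f|width"
for i in 1 2; do python3 -m crank '[{"grip":1,"tx":0,"ty":0,"tz":0,"turn":0},{"grip":1,"tx":0,"ty":0,"tz":0,"turn":0},{"grip":1,"tx":0,"ty":0,"tz":0,"turn":0},{"grip":1,"tx":0,"ty":0,"tz":0,"turn":0},{"grip":1,"tx":0,"ty":0,"tz":0,"turn":0}]' 40 | tail -3; done
python3 -c "
from h import *
go((.4876,.2669,.042),-38.6)"
```

```text
ee_pos: [0.4881, 0.2666, 0.0439]
wrist_force: [-1.3, -0.3, 0.6]
width: 0.0659
wrist_force: [0.1, 0.3, -0.3]
width: 0.0358
gripper_force: 0.0
wrist_force: [-2.3, -2.0, 7.2]
width: 0.0297
gripper_force: 39.9
t 10.32 pos [0.4883 0.2668 0.0442] ang -38.6 shift cm [-0.04 -0.06  0.22] turn -0.0 F [-2.3 -2.   7.2] w 0.0297 j7 -1.69
```

```bash
python3 -m crank '[{"grip":1,"tx":0,"ty":0,"tz":-1.5,"turn":0},{"grip":1,"tx":0,"ty":0,"tz":-4,"turn":0},{"grip":1,"tx":0,"ty":0,"tz":-7,"turn":0},{"grip":1,"tx":0,"ty":0,"tz":-10,"turn":0},{"grip":1,"tx":0,"ty":0,"tz":-10,"turn":0}]' 40 | tail -5
python3 -c "
from m import *
C=np.array([.5832,.0395]);p=C+rot(np.radians(-8.7))@[.025,-.002]; print(p)
go((*p,.144),-8.7)"
```

```text
ee_pos: [0.4899, 0.2683, 0.1487]
eef_rot: [[0.624, 0.781, 0.005], [0.781, -0.624, 0.003], [0.005, 0.002, -1.0]]
wrist_force: [1.6, 1.1, -3.0]
width: 0.0299
gripper_force: 39.9
[0.60760983 0.03374149]
t 10.73 pos [0.4899 0.2683 0.1487] ang -38.6 shift cm [-10.98  23.84   0.47] turn -0.522 F [ 1.6  1.1 -3. ] w 0.0299 j7 -1.58
```

```bash
python3 -m crank '[{"grip":1,"tx":-1,"ty":2,"tz":0,"turn":0},{"grip":1,"tx":-2.5,"ty":5,"tz":0,"turn":0},{"grip":1,"tx":-4,"ty":8.5,"tz":0,"turn":0},{"grip":1,"tx":-5.5,"ty":12,"tz":0,"turn":0},{"grip":1,"tx":-7,"ty":15,"tz":0,"turn":0}]' 40 | tail -5
python3 -m crank '[{"grip":1,"tx":-1.5,"ty":3,"tz":0,"turn":-0.1},{"grip":1,"tx":-2.8,"ty":6,"tz":0,"turn":-0.2},{"grip":1,"tx":-3.6,"ty":8,"tz":0,"turn":-0.3},{"grip":1,"tx":-4,"ty":8.8,"tz":0,"turn":-0.4},{"grip":1,"tx":-4,"ty":8.8,"tz":0,"turn":-0.52}]' 40 | tail -5
python3 -m crank '[{"grip":1,"tx":0,"ty":0,"tz":0,"turn":0},{"grip":1,"tx":0,"ty":0,"tz":0,"turn":0}]' 40 | tail -3
python3 -c "
from m import *
go((.6076,.0337,.062),-8.7)
for n in('top','side'):
  c=cam(n); cv2.imwrite('pics/p_%s.png'%n,c['color'][120:280,200:400,::-1].repeat(3,0).repeat(3,1))"
```

```text
ee_pos: [0.5622, 0.1159, 0.1431]
eef_rot: [[0.625, 0.781, -0.001], [0.781, -0.625, -0.001], [-0.001, -0.0, -1.0]]
wrist_force: [1.1, 0.8, -4.7]
width: 0.0301
gripper_force: 39.9
ee_pos: [0.6059, 0.0288, 0.1425]
eef_rot: [[0.153, 0.988, -0.001], [0.988, -0.153, -0.001], [-0.001, -0.001, -1.0]]
wrist_force: [0.9, 0.9, -4.3]
width: 0.0297
gripper_force: 39.9
wrist_force: [-0.1, 0.3, -4.2]
width: 0.0297
gripper_force: 39.9
t 11.73 pos [0.6049 0.0322 0.143 ] ang -9.0 shift cm [0.18 0.25 8.1 ] turn -0.006 F [-0.1  0.3 -4.2] w 0.0297 j7 -0.66
```

View pics/p_side.png

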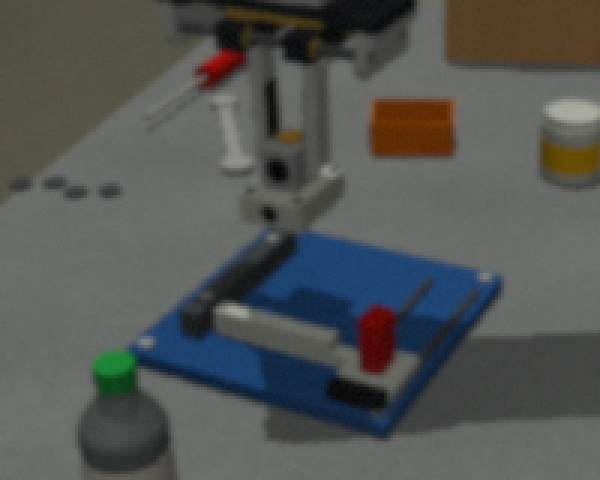

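The carb at (290,180) is held square above the plate. The slide is still at its end stop at (355,390). I lower it.

```bash
python3 -m crank '[{"grip":1,"tx":0.2,"ty":0.2,"tz":2.5,"turn":0},{"grip":1,"tx":0.2,"ty":0.2,"tz":5,"turn":0},{"grip":1,"tx":0.2,"ty":0.2,"tz":7,"turn":0},{"grip":1,"tx":0.2,"ty":0.2,"tz":7.8,"turn":0},{"grip":1,"tx":0.2,"ty":0.2,"tz":7.9,"turn":0}]' 40 | tail -5
python3 -m crank '[{"grip":1,"tx":0,"ty":0,"tz":0.1,"turn":0},{"grip":1,"tx":0,"ty":0,"tz":0.2,"turn":0},{"grip":1,"tx":0,"ty":0,"tz":0.3,"turn":0},{"grip":1,"tx":0,"ty":0,"tz":0.4,"turn":0},{"grip":1,"tx":0,"ty":0,"tz":0.4,"turn":0}]' 40 | grep -E "ee_pos|wrist_f"
python3 -m crank '[{"grip":1,"tx":0,"ty":0,"tz":0.1,"turn":0},{"grip":1,"tx":0,"ty":0,"tz":0.1,"turn":0},{"grip":1,"tx":0,"ty":0,"tz":0.1,"turn":0}]' 40 | grep -E "ee_pos|wrist_f"
```

```text
ee_pos: [0.6066, 0.0343, 0.0633]
eef_rot: [[0.154, 0.988, -0.003], [0.988, -0.154, -0.0], [-0.0, -0.003, -1.0]]
wrist_force: [0.3, -0.1, -4.2]
width: 0.0295
gripper_force: 39.9
ee_pos: [0.608, 0.0338, 0.0613]
wrist_force: [-0.8, -0.9, -3.5]
ee_pos: [0.6077, 0.0339, 0.0599]
wrist_force: [-0.4, 0.7, -4.2]
```

```bash
for i in 1 2; do python3 -m crank '[{"grip":1,"tx":0,"ty":0,"tz":0.05,"turn":0},{"grip":1,"tx":0,"ty":0,"tz":0.1,"turn":0},{"grip":1,"tx":0,"ty":0,"tz":0.1,"turn":0}]' 40 | grep -E "ee_pos|wrist_f"; done
python3 -c "
from m import *
C=np.array([.5832,.0395]);p=C+rot(np.radians(-8.7))@[.039,.015]; print(p)
go((*p,.0582),-8.7)"
```

```text
ee_pos: [0.6077, 0.0339, 0.0587]
wrist_force: [-0.4, -0.2, -4.1]
ee_pos: [0.6081, 0.034, 0.0583]
wrist_force: [-0.9, -0.6, 3.5]
[0.62402017 0.04842824]
t 13.42 pos [0.6081 0.034  0.0583] ang -8.8 shift cm [1.67 1.35 0.01] turn -0.002 F [-0.9 -0.6  3.5] w 0.0295 j7 -0.73
```

```bash
python3 -m crank '[{"grip":1,"tx":0,"ty":0.3,"tz":0,"turn":0},{"grip":1,"tx":0,"ty":0.6,"tz":0,"turn":0},{"grip":1,"tx":0,"ty":0.9,"tz":0,"turn":0},{"grip":1,"tx":0,"ty":1.1,"tz":0,"turn":0},{"grip":1,"tx":0,"ty":1.1,"tz":0,"turn":0}]' 50 | grep -E "ee_pos|wrist_f"
for i in 1 2 3; do python3 -m crank '[{"grip":1,"tx":0,"ty":0.05,"tz":0,"turn":0},{"grip":1,"tx":0,"ty":0.1,"tz":0,"turn":0},{"grip":1,"tx":0,"ty":0.1,"tz":0,"turn":0}]' 50 | grep -E "ee_pos|wrist_f"; done
```

```text
ee_pos: [0.6196, 0.0323, 0.0582]
wrist_force: [0.9, 0.1, 4.2]
ee_pos: [0.6202, 0.0322, 0.0582]
wrist_force: [-1.3, 0.0, 7.4]
ee_pos: [0.6212, 0.0321, 0.0582]
wrist_force: [-0.8, 0.4, 5.6]
ee_pos: [0.6222, 0.0319, 0.0582]
wrist_force: [-0.9, 0.6, 6.5]
```

```bash
for i in 1 2 3; do python3 -m crank '[{"grip":1,"tx":0,"ty":0.05,"tz":0,"turn":0},{"grip":1,"tx":0,"ty":0.1,"tz":0,"turn":0},{"grip":1,"tx":0,"ty":0.1,"tz":0,"turn":0}]' 50 | grep -E "ee_pos|wrist_f"; done
```

```text
ee_pos: [0.6224, 0.0319, 0.0582]
wrist_force: [-6.9, 0.5, 11.2]
ee_pos: [0.6225, 0.032, 0.0583]
wrist_force: [-13.2, 1.1, 17.6]
ee_pos: [0.6226, 0.032, 0.0582]
wrist_force: [-19.8, 1.1, 24.4]
```

```bash
python3 -m crank '[{"grip":1,"tx":0,"ty":-0.25,"tz":-0.05,"turn":0},{"grip":1,"tx":0.4,"ty":-0.25,"tz":-0.05,"turn":0},{"grip":1,"tx":0.8,"ty":-0.25,"tz":-0.05,"turn":0},{"grip":1,"tx":1.2,"ty":-0.25,"tz":-0.05,"turn":0},{"grip":1,"tx":1.2,"ty":-0.25,"tz":-0.05,"turn":0}]' 55 | grep -E "ee_pos|wrist_f"
for i in 1 2 3; do python3 -m crank '[{"grip":1,"tx":0.05,"ty":0,"tz":0,"turn":0},{"grip":1,"tx":0.1,"ty":0,"tz":0,"turn":0},{"grip":1,"tx":0.1,"ty":0,"tz":0,"turn":0}]' 55 | grep -E "ee_pos|wrist_f"; done
```

```text
ee_pos: [0.6242, 0.0449, 0.0583]
wrist_force: [-0.2, 1.2, 0.5]
ee_pos: [0.6242, 0.0447, 0.0583]
wrist_force: [-0.7, 1.1, 0.4]
ee_pos: [0.6243, 0.0454, 0.0583]
wrist_force: [-0.5, -0.5, -0.3]
ee_pos: [0.6244, 0.0463, 0.0583]
wrist_force: [-0.2, -2.3, 0.2]
```

```bash
for i in 1 2 3; do python3 -m crank '[{"grip":1,"tx":0.05,"ty":0,"tz":0,"turn":0},{"grip":1,"tx":0.1,"ty":0,"tz":0,"turn":0},{"grip":1,"tx":0.1,"ty":0,"tz":0,"turn":0}]' 55 | grep -E "ee_pos|wrist_f"; done
```

```text
ee_pos: [0.6244, 0.0464, 0.0583]
wrist_force: [-2.6, -5.7, 3.9]
ee_pos: [0.6244, 0.0465, 0.0583]
wrist_force: [-3.6, -10.6, 6.5]
ee_pos: [0.6244, 0.0466, 0.0584]
wrist_force: [-5.9, -14.1, 9.7]
```

```bash
for i in 1 2; do python3 -m crank '[{"grip":1,"tx":0,"ty":0.05,"tz":0,"turn":0},{"grip":1,"tx":0,"ty":0.1,"tz":0,"turn":0},{"grip":1,"tx":0,"ty":0.1,"tz":0,"turn":0}]' 60 | grep -E "ee_pos|wrist_f|rot"; done
python3 -c "
from m import *
print(np.round(r.observe()['wrist_torque'],2))
for n in('top','side'):
  c=cam(n); cv2.imwrite('pics/f_%s.png'%n,c['color'][140:260,240:390,::-1].repeat(4,0).repeat(4,1))"
```

```text
ee_pos: [0.6247, 0.0466, 0.0584]
eef_rot: [[0.155, 0.988, -0.003], [0.988, -0.155, -0.004], [-0.004, -0.002, -1.0]]
wrist_force: [-11.0, -13.4, 15.3]
ee_pos: [0.6248, 0.0465, 0.0583]
eef_rot: [[0.155, 0.988, -0.004], [0.988, -0.155, -0.004], [-0.005, -0.004, -1.0]]
wrist_force: [-16.6, -13.6, 21.4]
[-2.97  3.93 -0.25]
```

View pics/f_side.png

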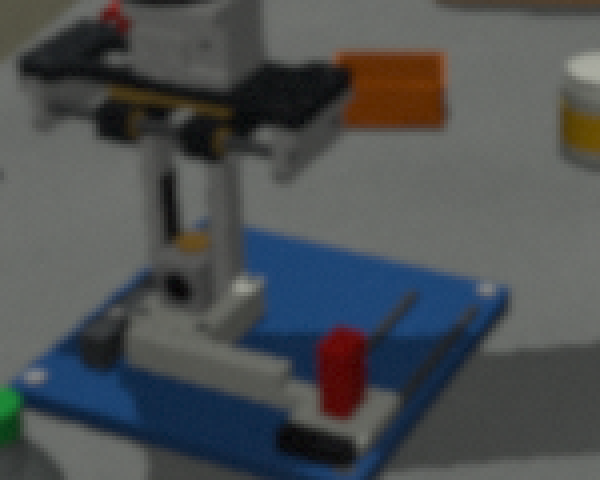

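View pics/f_top.png

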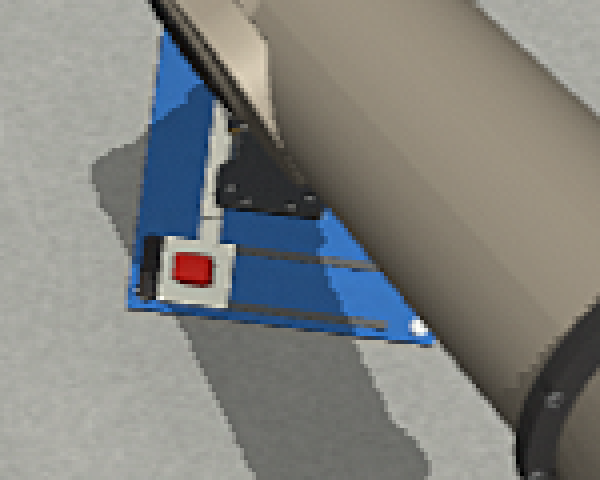

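The side view shows the carb at (190,300) seated in the corner against the dark rear bar and the aluminium side bar. The top view shows the slide carriage still touching the end stop at (150,268). A short hold to check it is steady, then hand in.

```bash
python3 -m crank '[{"grip":1,"tx":0.03,"ty":0,"tz":0,"turn":0},{"grip":1,"tx":0.03,"ty":0,"tz":0,"turn":0},{"grip":1,"tx":0.03,"ty":0,"tz":0,"turn":0},{"grip":1,"tx":0.03,"ty":0,"tz":0,"turn":0},{"grip":1,"tx":0.03,"ty":0,"tz":0,"turn":0}]' 60
python3 -c "
from h import *
s=r.observe();print(s['time'],np.round(s['wrist_torque'],2),np.round(s['wrist_force'],1));print(r.hand_in())"
```

```text
time: 18.27
ee_pos: [0.6248, 0.0466, 0.0584]
eef_rot: [[0.155, 0.988, -0.004], [0.988, -0.155, -0.004], [-0.005, -0.004, -1.0]]
wrist_force: [-17.0, -14.8, 21.4]
width: 0.0298
gripper_force: 59.9
18.2667 [-3.28  4.03 -0.2 ] [-17.  -14.8  21.4]
the job is handed in; nothing more can be done
None
```

I pushed the slide home first, then seated the carburettor body in the corner, and handed in at 18.3 s still gripping it and pressing about 17 N on the rear stop and 15 N on the side stop. The arm touched nothing else; no verdict came back.

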